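# Hang the deep parts caddy on the counter stand's double hook

## Task

Clear some counter space in the parts shop: hang the small deep metal caddy (not the wide flat tray beside it) by its handle on the double hook of the display stand, with the handle lying across both prongs, and leave it hanging there upright and still. Leave the flat tray where it is.

Things in the scene. Friction and masses are not known exactly. Their poses are not given: they have to be found in the camera images.
- caddy_grip (a point): Caddy to hang: loose deep metal box 90 (x) by 150 (y) by 70 mm high, 0.3 to 0.65 kg, rigid arched handle. Point: middle of the handle's level top bar, 155 mm above the caddy's underside; y along the bar, z up; pinch across x. Bar: 8 mm rod, level for 116 mm, wooden grip 18 mm thick, 44 mm long at its middle. Window under the bar: 81 mm high to the rim, 138 mm wide. Yaw within 20 degrees of 0.
- hook_seat (a point): Double hook of the stand. Point: where the middle of the handle's bar lies once hung, 4 mm above the tops of the two prongs, half-way between them, 223 mm above the counter; z up. Level prongs 8 mm thick at y = +-40 mm run along x from a crossbar (near face at +83 mm, top 4 mm above the point) to -45 mm, then rise to tips at -62 mm, tops 21 mm above the point. -x is the open end.
- stand: Fixed stand at the robot's left, prongs pointing roughly to the robot. Origin on the counter right under the hook seat, same axes. Grey base plate 200 by 150 by 10 mm, 20 mm square post under the crossbar, near face at x = +82 mm. The handle goes on from -x: prongs through the window under its bar, bar over the tips, then down. Fingers on the wooden grip fit the 72 mm gap between the prongs.
- tray_grip (a point): Bystander to leave alone: loose wide flat metal tray 120 (x) by 170 (y) by only 32 mm high, with a like handle. Point: middle of its handle's bar, 115 mm above its underside; y along the bar, z up. Tray and caddy stand side by side, ahead and to the right of the robot, in either order.
Not all that is in view belongs to the job. What is shaped like the part that bears caddy_grip but orange is not meant. Of the things shaped like the stand, the grey one is meant.

How it is judged:
By the outcome, as a careful person would: the job done as asked, in the order asked, and still so for the second after the job is handed in, with the robot touching nothing.
It also fails if it takes over 48 s, if anything falls off the work surface, if the arm or the gripper's body presses on something with over 40 N, if the wrist force passes 120 N, or if a joint passes its speed limit or range.

## Robot

A 7-joint arm with a two-finger parallel gripper is mounted at the origin on the work surface. World frame = base frame: x ahead of the robot, y to its left, z up, the work surface at z = 0. Lengths are in m, angles in rad, forces in N, time in s.
With the tool pointing down it reaches from about 0.425 to 0.875 m from the base axis. Payload 8.4 kg.
Tool frame: the origin (TCP) lies midway between the tips of the shut fingers; the grasp point (between the pads) lies grip_point_offset behind it (grip_point_offset is the distance from the TCP to the grasp point, in m); z points along the fingers, y is the line along which they close (so a half turn about z gives the same grasp; the last joint's range is limited). The gripper opens to 85 mm and grips with 20 to 120 N. Pads are 22 mm wide; open, the fingers measure 114 mm over their backs; the gripper's body (76 mm by 85 mm) begins 54 mm behind the grasp point. The pads swing forward as they close: fully open they stand 13 mm farther back than shut.
Start: joints at [1.248, 0.333, 0.04, 1.465, -0.013, 1.343, -0.059], TCP at [0.144, -0.634, 0.231] pointing down, gripper open.
Joint ranges: [-2.58, 2.58], [-0.38, 2.09], [-1.3, 1.39], [0.25, 2.4], [-1.5, 4.64], [0.08, 2.09], [-2.65, 2.65]. Speed limits (rad/s): [2.22, 2.22, 2.79, 2.79, 3.14, 3.14, 3.14].

## Interface

Orientations are given as a unit quaternion [w, x, y, z].
In Python, from plant import get_obs, get_image, camera_info, close_job, grip_point_offset gives the robot as it stands.
- The arm moves only by the tool play_rows, never from a script. Its argument "motion" is a list of rows, each a list of 3 entries, a list of its own where there are three numbers: the closure, from 0 (fully open) to 1 (shut), then the shift along the tool's x, y, z in mm, then the turn about the tool's z in rad. A call has 1 to 5 rows; each row is the pose to reach, as a shift and turn from the pose commanded when the call began, along the tool's axes at that moment; what a row does not reach only later rows make up. A row lasts 1/12 s, in which the tool goes at most 41.7 mm and 7.16 degrees, less where a joint would pass 70% of its speed; a pose out of reach is approached as far as the arm can. A call with a gripper value outside its range is refused whole. The fingers move at their own pace and stop on an object; "force" is the grip in N (left out, the last holds). Time passes only in rows, so rows that repeat a pose let the fingers close. It gives the time, the measured TCP pose, the force, the opening and the grip force at its end, in the units of the state.
- get_obs(): the state, without advancing time (a new reading comes with each control period).
- get_image(name): name is "scene" or "top" or "wrist"; returns the picture (400x640x3 uint8, red, green, blue); there is no depth.
- camera_info(name): a dict with "K" (3x3 intrinsics, pixels), "world_from_camera" (4x4, takes a point from camera to world coordinates). Camera axes: x right, y down, z forward; pixel columns grow to the right and rows downward; lengths in m; the calibration is good to about 2 mm. A picture is of the moment at which its call begins: read the wrist's pose just before it. camera_info takes no time and is no camera call; for the wrist camera it gives the pose at the moment of the call.
- close_job(): hands the job in; it is judged then, once.
The state is a dict: "t": time; "joint_pos": joint angles; "joint_vel": joint speeds; "joint_torque": joint torques, N m; "position": TCP position; "orientation": TCP orientation; "ft_force": force on the tool from outside, world axes, zero at the start; "wrist_torque": the same for the moment, N m; "gripper_width": finger opening in m; "grip_force": force on a finger pad.
Only numpy, scipy, OpenCV 4.12 (cv2) and the standard library are available. Lean on these libraries where they do the work, as an engineer would, in place of code of your own. Each camera call takes 0.05 s, during which the arm holds its last target. There are 200 camera calls.

## Working session

There is one attempt and no reset: what is moved stays moved. The work goes in short steps, Python scripts to look and compute and a tool call to move; the robot and the scene stay as the last step left them, time stands still between calls to the robot, and variables do not carry over. Pictures are saved under pics/ and viewed, at most 10 in all, crops included, and the job is handed in when it is done.

Besides the shell and the picture viewer there is one more tool, called after "Request:" in YAML: its name, and indented under it one key for each argument. play_rows: Moves the arm, as the interface text tells. Its arguments: {"type":"object","properties":{"motion":{"type":"array","items":{"type":"array"}},"force":{"type":"number"}},"required":["motion"]}

```bash
ls; mkdir -p pics
python3 - <<'E'
from plant import *
import cv2,numpy as np
print(grip_point_offset); o=get_obs(); print(o['t'],o['position'],o['orientation'],o['gripper_width'])
for n in("scene","top"):
    im=get_image(n); cv2.imwrite(f"pics/{n}0.png",im[:,:,::-1]); c=camera_info(n); print(n,np.round(c['K'],1).tolist(),np.round(c['world_from_camera'],3).tolist())
E
```

```text
pics
0.0187
0.0 [ 0.14411533 -0.63337123  0.23041925] [-7.81654357e-04  9.93748123e-01  1.11642449e-01 -1.42178571e-04] 0.08556533207458666
scene [[400.9, 0.0, 323.0], [0.0, 400.9, 201.4], [0.0, 0.0, 1.0]] [[0.86, 0.439, -0.261, 0.669], [0.51, -0.728, 0.457, -0.512], [0.011, -0.526, -0.85, 1.058], [0.0, 0.0, 0.0, 1.0]]
top [[363.5, 0.0, 318.3], [0.0, 363.5, 197.3], [0.0, 0.0, 1.0]] [[0.012, -0.998, 0.056, 0.314], [-1.0, -0.012, -0.003, -0.052], [0.004, -0.056, -0.998, 1.137], [0.0, 0.0, 0.0, 1.0]]
```

View pics/scene0.png

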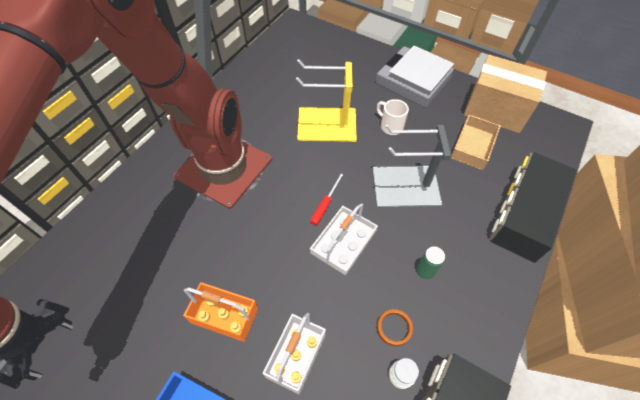

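View pics/top0.png

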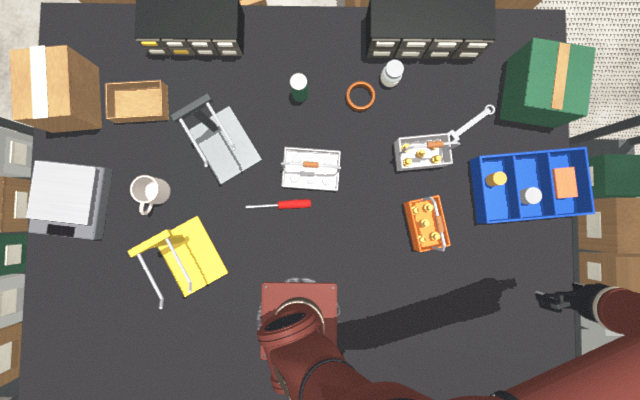

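The grey boxes are at top (425,152), narrow, with yellow contents, and at top (312,168), wider and flatter. The orange box at (427,222) is excluded. The footprint suggests (425,152) is the caddy. The grey stand is at top (215,140) and scene (410,170), and the yellow one at (180,260) is excluded. I'll confirm all this with one enlarged crop.

```bash
cat > h.py <<'E'
import cv2,numpy as np
from plant import *
def ray(c,p):
    T=c['world_from_camera'];d=T[:3,:3]@np.linalg.inv(c['K'])@[p[0],p[1],1];return T[:3,3],d/np.linalg.norm(d)
def onz(c,p,z):
    o,d=ray(c,p);return o+d*(z-o[2])/d[2]
def tri(c1,p1,c2,p2):
    A=np.zeros((3,3));b=np.zeros(3);R=[ray(c1,p1),ray(c2,p2)]
    for o,d in R:
        M=np.eye(3)-np.outer(d,d);A+=M;b+=M@o
    x=np.linalg.solve(A,b);return x,max(np.linalg.norm(np.cross(x-o,d)) for o,d in R)
E
python3 - <<'E'
from h import *
s=cv2.imread('pics/scene0.png');t=cv2.imread('pics/top0.png')
r=lambda im,x,y:cv2.resize(im[y:y+75,x:x+100],(400,300),interpolation=cv2.INTER_CUBIC)
cv2.imwrite('pics/crop.png',np.vstack([np.hstack([r(t,375,115),r(s,245,305)]),np.hstack([r(t,165,95),r(s,365,115)])]))
def wood(im,x,y,w,h):
    hsv=cv2.cvtColor(im[y:y+h,x:x+w],cv2.COLOR_BGR2HSV);m=cv2.inRange(hsv,(4,90,60),(14,255,255))
    n,_,st,ce=cv2.connectedComponentsWithStats(m);i=1+np.argmax(st[1:,4]);return ce[i]+[x,y],st[i]
C=camera_info('top');S=camera_info('scene')
for nm,a,b in(('caddy',(395,130,60,40),(260,310,70,80)),('tray',(280,145,62,48),(305,200,75,75))):
    p,s1=wood(t,*a);q,s2=wood(s,*b);print(nm,p,s1,q,s2,tri(C,p,S,q))
E
```

```text
caddy [435.0989011  143.94505495] [32 11 17  7 91] [292.88815789 341.78289474] [ 26  22  15  21 152] (array([ 0.51871649, -0.37047029,  0.15830006]), np.float64(0.0012037705395780444))
tray [310.17808219 164.06849315] [23 17 15  6 73] [346.         222.22619048] [35 15 12 15 84] (array([ 0.46540512, -0.03045043,  0.11503069]), np.float64(0.0009244555461200675))
```

View pics/crop.png

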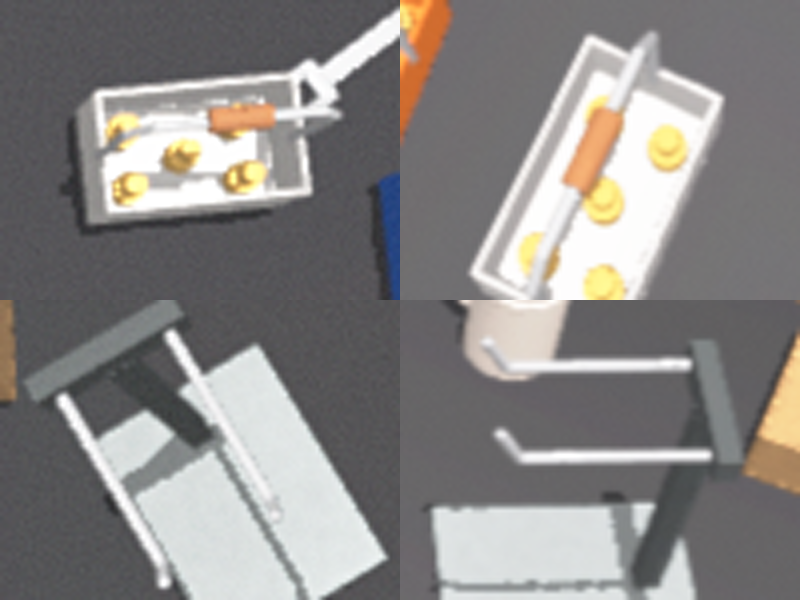

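The crop confirms the caddy: narrow and deep, with its wooden grip at top (435,144) and scene (293,342). Triangulation gives a height of 158 mm, which matches 155. The wide box's grip is at 115 mm, so that is the tray. The grey stand's prong tips are at top (206,165) and (234,148), and at scene (387,126) and (390,148).

Run:
```python
from h import *
C=camera_info('top');S=camera_info('scene')
P={'tA':((206.2,165),(387,126.2)),'tB':((233.7,148),(390,148.5)),'rA':((180.5,120),(437.5,131.5)),'rB':((207.5,103.2),(442.5,154))}
X={}
for k,(a,b) in P.items():
    X[k],e=tri(C,a,S,b);print(k,X[k].round(4),round(e,4))
tip=(X['tA']+X['tB'])/2;root=(X['rA']+X['rB'])/2
u=root-tip;u=u[:2]/np.linalg.norm(u[:2]);v=X['tA']-X['tB'];print('len',np.linalg.norm((root-tip)[:2]),'gap',np.linalg.norm(v))
y1=np.arctan2(u[1],u[0]);y2=np.arctan2(-v[0],v[1]);print('yaw',y1,y2)
m=(tip[:2]+u*.062+root[:2]-u*.083)/2;print('seat',m,np.hypot(*m),tip[:2]+u*.062,root[:2]-u*.083)
# caddy yaw: wood PCA + endpoints
t=cv2.imread('pics/top0.png');s=cv2.imread('pics/scene0.png')
for im,c,(x,y,w,h) in((t,C,(395,130,60,40)),(s,S,(260,310,70,80))):
    q=cv2.cvtColor(im[y:y+h,x:x+w],cv2.COLOR_BGR2HSV);q=cv2.inRange(q,(4,90,60),(14,255,255))
    n,l,st,_=cv2.connectedComponentsWithStats(q);i=1+np.argmax(st[1:,4]);pts=np.argwhere(l==i)[:,::-1]+[x,y]
    mu=pts.mean(0);d=np.linalg.svd(pts-mu,full_matrices=False)[2][0]
    A=onz(c,mu-d*8,.155);B=onz(c,mu+d*8,.155);g=A-B;g*=np.sign(g[1]);print('caddy yaw',np.arctan2(-g[0],g[1]),(A+B)/2)
o=get_obs();print(o['position'],o['t'])
```

```text
tA [0.4423 0.2266 0.2361] 0.0015
tB [0.4847 0.1578 0.2398] 0.0007
rA [0.5638 0.3059 0.2084] 0.0029
rB [0.6068 0.2356 0.2121] 0.0018
len 0.14493001270241074 gap 0.08082369585705584
yaw 0.57264969730034 0.551708090974935
seat [0.51557027 0.22576172] 0.5628330621572818 [0.51559968 0.22578068] [0.51554086 0.22574276]
caddy yaw 0.11528544912361462 [ 0.51846243 -0.37229986  0.155     ]
caddy yaw 0.0946191116219216 [ 0.51911413 -0.36906675  0.155     ]
[ 0.14413629 -0.63338267  0.23050572] 0.1
```

Request:
play_rows:
  motion:
    - [0, [20, -8, 0], -0.06]
    - [0, [55, -22, 0], -0.18]
    - [0, [92, -37, 0], -0.3]
    - [0, [130, -52, 0], -0.42]
    - [0, [168, -68, 0], -0.54]
  force: 60

```text
t: 0.52
position: [0.2943, -0.5286, 0.231]
orientation: [-0.0, 0.927, 0.376, -0.0]
ft_force: [0.8, -1.5, 0.2]
gripper_width: 0.0854
grip_force: 0.0
```

```bash
cat >> h.py <<'E'
from scipy.spatial.transform import Rotation as Rt
def go(p,yaw):
    """shift (mm) in tool axes and turn to bring grasp point to p with tool y (mod pi) along yaw"""
    o=get_obs();w=o['orientation'];R=Rt.from_quat([*w[1:],w[0]]).as_matrix()
    g=o['position']-R[:,2]*grip_point_offset
    s=R.T@(np.array(p)-g)*1e3;ty=np.arctan2(R[1,1],R[0,1]);d=(yaw-ty+np.pi/2)%np.pi-np.pi/2
    print('t',round(o['t'],2),'grasp',g.round(4),'ty',round(ty,3),'shift',s.round(1),'turn',round(-d,3),'F',o['ft_force'].round(1),'w',round(o['gripper_width'],4),'tilt',R[:,2].round(3))
E
python3 -c "
from h import *
go([.5188,-.371,.245],.105)"
```

```text
t 0.52 grasp [ 0.2943 -0.5286  0.2497] ty -0.801 shift [270.9  43.2   4.7] turn -0.906 F [ 0.8 -1.5  0.2] w 0.0854 tilt [-0.  0. -1.]
```

Request:
play_rows:
  motion:
    - [0, [37, 6, 0], -0.12]
    - [0, [74, 12, 0], -0.24]
    - [0, [111, 18, 0], -0.36]
    - [0, [148, 24, 0], -0.48]
    - [0, [185, 30, 0], -0.6]

```text
t: 0.93
position: [0.4487, -0.4221, 0.2312]
orientation: [-0.0, 0.774, 0.633, -0.0]
ft_force: [0.5, -0.2, -0.8]
gripper_width: 0.0852
grip_force: 0.0
```

```bash
python3 -c "
from h import *
go([.5188,-.371,.245],.105)"
```

```text
t 0.93 grasp [ 0.4487 -0.4221  0.2499] ty -0.2 shift [64.1 58.6  4.8] turn -0.305 F [ 0.5 -0.2 -0.8] w 0.0852 tilt [-0.  0. -1.]
```

Request:
play_rows:
  motion:
    - [0, [25, 23, 0], -0.12]
    - [0, [50, 46, 0], -0.24]
    - [0, [64, 59, 2], -0.305]
    - [0, [64, 59, 4], -0.305]
    - [0, [64, 59, 4], -0.305]

```text
t: 1.35
position: [0.5189, -0.3718, 0.2263]
orientation: [-0.001, 0.671, 0.742, 0.0]
ft_force: [-1.3, 0.3, -0.2]
gripper_width: 0.0858
grip_force: 0.0
```

```bash
python3 -c "
from h import *
go([.5188,-.371,.155],.105)
c=camera_info('wrist');im=get_image('wrist')[:,:,::-1].copy()
T=c['world_from_camera'];q=np.linalg.inv(T)@[.5188,-.371,.155,1];q=c['K']@q[:3];print('pred',q/q[2])
h=cv2.inRange(cv2.cvtColor(im,cv2.COLOR_BGR2HSV),(4,90,60),(14,255,255))
n,l,st,ce=cv2.connectedComponentsWithStats(h)
for i in np.argsort(-st[1:,4])[:3]+1: print(st[i],ce[i],onz(c,ce[i],.155))
cv2.imwrite('pics/w1.png',im)"
```

```text
t 1.35 grasp [ 0.5189 -0.3718  0.245 ] ty 0.101 shift [ 0.7  0.  90. ] turn -0.004 F [-1.3  0.3 -0.2] w 0.0858 tilt [-0.001  0.001 -1.   ]
pred [320.32168888 212.70240673   1.        ]
[   0  106  200  122 7026] [ 92.57586109 174.04070595] [ 0.37075056 -0.35970451  0.155     ]
[ 481    0  109   46 2051] [532.28766455  22.36226231] [ 0.62740274 -0.24538814  0.155     ]
[ 306  179   28   68 1424] [319.30758427 208.7991573 ] [ 0.51786253 -0.36836462  0.155     ]
```

View pics/w1.png

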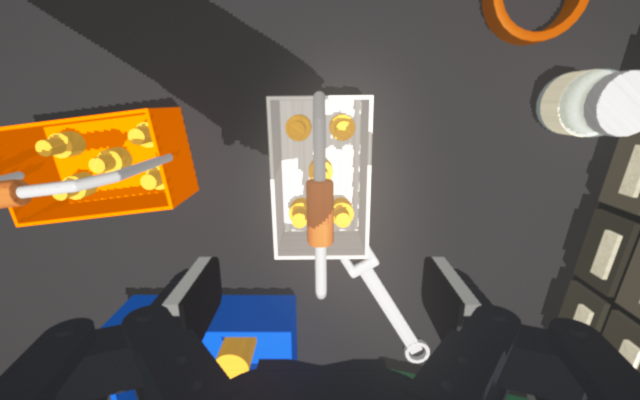

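The wrist view shows the caddy's grip at (320,213), exactly where predicted and aligned with the fingers. The wrench at (390,300) is clear of them. Next I descend and grasp.

Request:
play_rows:
  motion:
    - [0, [0, 0, 25], 0]
    - [0, [0, 0, 55], 0]
    - [0, [0, 0, 80], 0]
    - [0, [0, 0, 90], 0]
    - [0, [0, 0, 90], 0]

```text
t: 1.82
position: [0.5157, -0.3738, 0.1347]
orientation: [-0.002, 0.673, 0.74, -0.001]
ft_force: [0.7, 0.8, 0.5]
gripper_width: 0.0852
grip_force: 0.0
```

Request:
play_rows:
  motion:
    - [1, [0, 0, 0], 0]
    - [1, [0, 0, 0], 0]
    - [1, [0, 0, 0], 0]
    - [1, [0, 0, 0], 0]
    - [1, [0, 0, 0], 0]
  force: 70

```text
t: 2.23
position: [0.5186, -0.3737, 0.1384]
orientation: [0.001, 0.672, 0.741, 0.0]
ft_force: [-0.3, -0.2, -0.1]
gripper_width: 0.0258
grip_force: 0.0
```

Request:
play_rows:
  motion:
    - [1, [0, 0, 0], 0]
    - [1, [0, 0, 0], 0]
    - [1, [0, 0, 0], 0]
    - [1, [0, 0, 0], 0]
    - [1, [0, 0, 0], 0]

```text
t: 2.65
position: [0.5186, -0.3736, 0.1383]
orientation: [0.001, 0.672, 0.741, -0.0]
ft_force: [-1.4, -0.1, 5.7]
gripper_width: 0.0158
grip_force: 68.2
```

Request:
play_rows:
  motion:
    - [1, [0, 0, -4], 0]
    - [1, [0, 0, -15], 0]
    - [1, [0, 0, -35], 0]
    - [1, [0, 0, -60], 0]
    - [1, [0, 0, -85], 0]

```text
t: 3.07
position: [0.5176, -0.3729, 0.2229]
orientation: [-0.001, 0.672, 0.741, -0.0]
ft_force: [0.7, 0.4, -2.8]
gripper_width: 0.0159
grip_force: 68.6
```

Request:
play_rows:
  motion:
    - [1, [0, 0, -25], 0]
    - [1, [0, 0, -50], 0]
    - [1, [0, 0, -70], 0]
    - [1, [0, 0, -85], 0]
    - [1, [0, 0, -90], 0]

```text
t: 3.48
position: [0.5187, -0.3735, 0.3155]
orientation: [0.002, 0.672, 0.741, 0.0]
ft_force: [0.6, -0.2, -4.3]
gripper_width: 0.0161
grip_force: 68.6
```

```bash
python3 -c "
from h import *
u=np.array([np.cos(.565),np.sin(.565)]);s=np.array([.5156,.2258]);print(s-.12*u)
go([*(s-.12*u),.33],.565)
im=get_image('scene')[:,:,::-1];cv2.imwrite('pics/s2.png',im)"
```

```text
[0.41424937 0.1615501 ]
t 3.48 grasp [ 0.5187 -0.3735  0.3342] ty 0.098 shift [542.7 -51.6   3. ] turn -0.467 F [ 0.6 -0.2 -4.3] w 0.0161 tilt [ 0.003 -0.002 -1.   ]
```

View pics/s2.png

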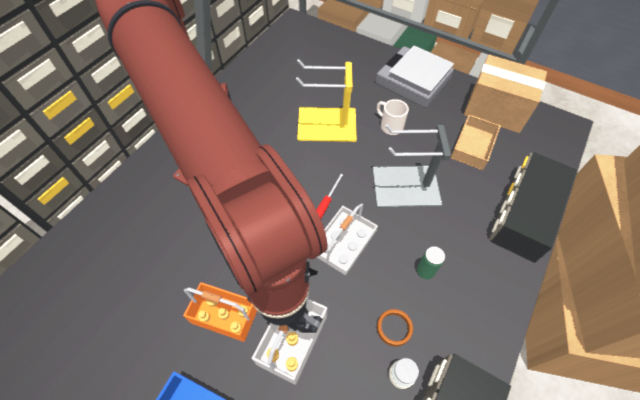

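The caddy at scene (290,335) is lifted and level, and the load shows about 4.3 N. Next I carry it over to the stand.

Request:
play_rows:
  motion:
    - [1, [10, -1, 0], -0.01]
    - [1, [32, -3, 0], -0.03]
    - [1, [62, -6, 0], -0.06]
    - [1, [95, -9, 0], -0.09]
    - [1, [130, -12, 0], -0.12]

```text
t: 3.95
position: [0.4921, -0.2434, 0.3102]
orientation: [-0.002, 0.626, 0.78, -0.0]
ft_force: [0.6, -0.1, -4.2]
gripper_width: 0.0155
grip_force: 68.5
```

```bash
python3 -c "
from h import *
go([.4142,.1616,.33],.565)"
```

```text
t 3.95 grasp [ 0.4922 -0.2434  0.3289] ty 0.219 shift [ 4.123e+02  1.200e+01 -3.000e-01] turn -0.346 F [ 0.6 -0.1 -4.2] w 0.0155 tilt [-0.003  0.002 -1.   ]
```

Request:
play_rows:
  motion:
    - [1, [35, 1, 0], -0.03]
    - [1, [70, 2, 0], -0.06]
    - [1, [105, 3, 0], -0.09]
    - [1, [140, 4, 0], -0.12]
    - [1, [175, 5, 0], -0.15]

```text
t: 4.37
position: [0.4588, -0.071, 0.3106]
orientation: [-0.001, 0.565, 0.825, -0.001]
ft_force: [0.4, 0.4, -4.6]
gripper_width: 0.0155
grip_force: 68.6
```

```bash
python3 -c "
from h import *
go([.4142,.1616,.33],.565)"
```

```text
t 4.37 grasp [ 0.4588 -0.071   0.3293] ty 0.37 shift [233.   42.5  -0.5] turn -0.195 F [ 0.4  0.4 -4.6] w 0.0155 tilt [-0.003  0.    -1.   ]
```

Request:
play_rows:
  motion:
    - [1, [34, 6, 0], -0.03]
    - [1, [68, 12, 0], -0.06]
    - [1, [102, 18, 0], -0.09]
    - [1, [135, 25, 0], -0.12]
    - [1, [165, 30, 0], -0.15]

```text
t: 4.78
position: [0.4272, 0.0939, 0.3108]
orientation: [-0.001, 0.501, 0.865, -0.001]
ft_force: [0.9, 0.4, -5.8]
gripper_width: 0.0158
grip_force: 68.6
```

```bash
python3 -c "
from h import *
go([.4142,.1616,.33],.565)"
```

```text
t 4.78 grasp [0.4272 0.0939 0.3295] ty 0.521 shift [65.2 22.4 -0.5] turn -0.044 F [ 0.9  0.4 -5.8] w 0.0158 tilt [-0.002 -0.001 -1.   ]
```

Request:
play_rows:
  motion:
    - [1, [25, 9, 0], -0.015]
    - [1, [45, 16, 0], -0.03]
    - [1, [58, 20, 0], -0.044]
    - [1, [65, 22, 0], -0.044]
    - [1, [65, 22, 0], -0.044]

```text
t: 5.2
position: [0.4152, 0.1599, 0.3116]
orientation: [-0.0, 0.482, 0.876, -0.0]
ft_force: [0.5, 0.8, -4.3]
gripper_width: 0.0156
grip_force: 68.6
```

Request:
play_rows:
  motion:
    - [1, [0, 0, 10], 0]
    - [1, [0, 0, 27], 0]
    - [1, [0, 0, 45], 0]
    - [1, [0, 0, 57], 0]
    - [1, [0, 0, 57], 0]

```text
t: 5.62
position: [0.415, 0.1569, 0.2523]
orientation: [-0.002, 0.484, 0.875, -0.001]
ft_force: [-1.1, -0.3, -4.0]
gripper_width: 0.0157
grip_force: 68.7
```

```bash
python3 -c "
from h import *
go([.5156,.2258,.272],.565)
r=lambda im,x,y:cv2.resize(im[y:y+150,x:x+200],(400,300),interpolation=cv2.INTER_CUBIC)
s=get_image('scene')[:,:,::-1];t=get_image('top')[:,:,::-1];w=get_image('wrist')[:,:,::-1]
cv2.imwrite('pics/st.png',np.vstack([np.hstack([r(t,120,60),r(s,310,80)]),np.hstack([cv2.resize(w,(400,300)),r(s,250,80)])]))"
```

```text
t 5.62 grasp [0.4151 0.1569 0.271 ] ty 0.56 shift [  5.  121.7  -1.5] turn -0.005 F [-1.1 -0.3 -4. ] w 0.0157 tilt [-0.005 -0.001 -1.   ]
```

View pics/st.png

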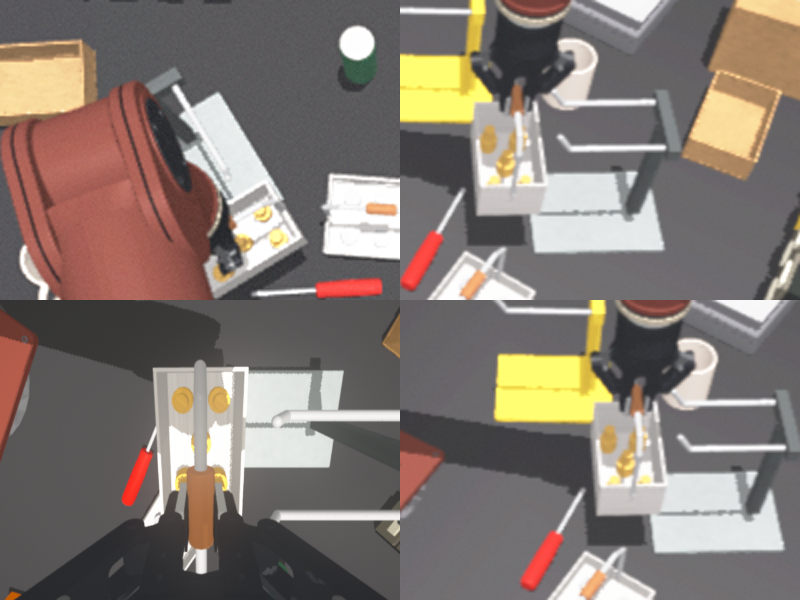

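The caddy is held level at crop (510,150), in front of the tips. In the wrist picture the prong tips are near (440,156) and (440,289), and I'll check those against the stand estimate.

```bash
python3 -c "
from h import *
c=camera_info('wrist')
a=onz(c,(440,156),.240);b=onz(c,(440,289),.240);print(a,b,np.linalg.norm(a-b))
u=np.array([np.cos(.565),np.sin(.565)]);n=np.array([-u[1],u[0]])
for k in (a,b): print('stand frame',(k[:2]-[.5156,.2258])@u,(k[:2]-[.5156,.2258])@n)
d=np.abs(a-b);print('yaw',np.arctan2(*(np.array([1,1])*d[:2])))
go([.5156,.2258,.272],.565)"
```

```text
[0.43955695 0.22822272 0.24      ] [0.48279358 0.17236926 0.24      ] 0.07063297065393649
stand frame -0.06292793201530544 0.042760859948656145
stand frame -0.05631559243572225 -0.0275619209170358
yaw 0.6587527627087942
t 5.77 grasp [0.4166 0.1584 0.2745] ty 0.561 shift [  4.3 119.7   2.6] turn -0.004 F [-0.1  0.8 -3.6] w 0.016 tilt [ 0.  0. -1.]
```

```bash
python3 -c "
from h import *
c=camera_info('wrist');im=get_image('wrist')
u=np.array([np.cos(.565),np.sin(.565)]);n=np.array([-u[1],u[0]])
for x in(490,540,590):
    col=im[:,x].astype(int);m=(col.min(1)>150)
    r=np.flatnonzero(np.diff(np.r_[0,m,0])).reshape(-1,2)
    for a,b in r:
        if b-a<3: continue
        k=onz(c,(x,(a+b-1)/2),.217)[:2]-[.5156,.2258];print(x,a,b,(k@u).round(4),(k@n).round(4))
"
```

```text
490 97 163 -0.03 0.0529
490 180 223 -0.0247 0.0138
490 281 293 -0.0174 -0.0398
540 94 141 -0.0049 0.0592
540 147 162 -0.0015 0.0399
540 281 293 0.0126 -0.04
590 147 162 0.0253 0.0398
590 281 293 0.0427 -0.0401
```

The prongs measure ±40 mm from the estimated axis with no yaw error. Next I move in.

Request:
play_rows:
  motion:
    - [1, [2, 10, 0], 0]
    - [1, [4, 30, 0], 0]
    - [1, [4, 50, 0], 0]
    - [1, [4, 70, 0], 0]
    - [1, [4, 90, 0], 0]

```text
t: 6.23
position: [0.4918, 0.2104, 0.2562]
orientation: [0.001, 0.484, 0.875, 0.001]
ft_force: [1.4, -1.0, -4.9]
gripper_width: 0.0158
grip_force: 68.7
```

Request:
play_rows:
  motion:
    - [1, [0, 16, 0], 0]
    - [1, [0, 26, 0], 0]
    - [1, [0, 30, 0], 0]
    - [1, [0, 30, 0], 0]
    - [1, [0, 30, 0], 0]

```text
t: 6.65
position: [0.5154, 0.226, 0.2556]
orientation: [-0.0, 0.483, 0.875, 0.0]
ft_force: [1.0, -0.2, -4.7]
gripper_width: 0.0157
grip_force: 68.8
```

```bash
python3 -c "
from h import *
go([.5156,.2258,.225],.565)
r=lambda im,x,y:cv2.resize(im[y:y+150,x:x+200],(400,300),interpolation=cv2.INTER_CUBIC)
s=get_image('scene')[:,:,::-1];w=get_image('wrist')[:,:,::-1]
cv2.imwrite('pics/in.png',np.hstack([r(s,330,80),cv2.resize(w,(400,300))]))"
```

```text
t 6.65 grasp [0.5154 0.226  0.2743] ty 0.562 shift [-0.3  0.  49.3] turn -0.003 F [ 1.  -0.2 -4.7] w 0.0157 tilt [-0.  0. -1.]
```

View pics/in.png

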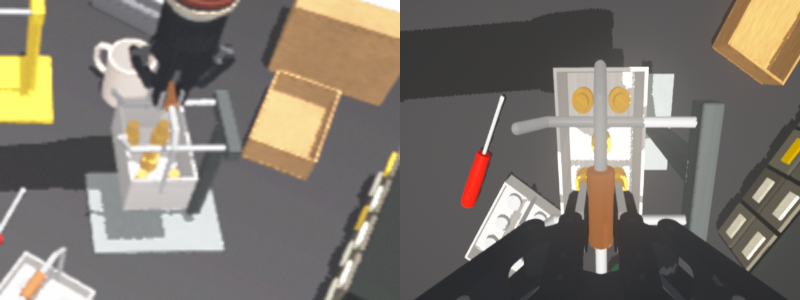

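The prongs pass through the window: in the wrist half the bar at (600,120) crosses above the prong. Next I lower it until it touches.

Request:
play_rows:
  motion:
    - [1, [0, 0, 12], 0]
    - [1, [0, 0, 26], 0]
    - [1, [0, 0, 36], 0]
    - [1, [0, 0, 42], 0]
    - [1, [0, 0, 44], 0]

```text
t: 7.17
position: [0.5149, 0.2256, 0.2099]
orientation: [-0.001, 0.483, 0.875, -0.001]
ft_force: [-0.2, 0.5, -3.2]
gripper_width: 0.0157
grip_force: 68.7
```

Request:
play_rows:
  motion:
    - [1, [0, 0, 1], 0]
    - [1, [0, 0, 2], 0]
    - [1, [0, 0, 3], 0]
    - [1, [0, 0, 4], 0]
    - [1, [0, 0, 4], 0]

```text
t: 7.58
position: [0.5157, 0.2262, 0.2075]
orientation: [0.0, 0.483, 0.875, 0.0]
ft_force: [-0.5, -0.4, -4.5]
gripper_width: 0.0158
grip_force: 68.7
```

Request:
play_rows:
  motion:
    - [1, [0, 0, 1], 0]
    - [1, [0, 0, 1], 0]
    - [1, [0, 0, 2], 0]
    - [1, [0, 0, 2], 0]
    - [1, [0, 0, 2], 0]

```text
t: 8.0
position: [0.5157, 0.2263, 0.2059]
orientation: [0.0, 0.483, 0.875, 0.0]
ft_force: [-2.3, -1.3, 2.8]
gripper_width: 0.0159
grip_force: 69.7
```

Request:
play_rows:
  motion:
    - [0.8, [0, 0, 0], 0]
    - [0.75, [0, 0, 0], 0]
    - [0.7, [0, 0, 0], 0]
    - [0.65, [0, 0, 0], 0]
    - [0.6, [0, 0, 0], 0]

```text
t: 8.42
position: [0.5156, 0.2263, 0.2053]
orientation: [-0.0, 0.483, 0.875, 0.0]
ft_force: [0.1, 0.5, 0.4]
gripper_width: 0.034
grip_force: 0.0
```

Request:
play_rows:
  motion:
    - [0.55, [0, 0, 0], 0]
    - [0.5, [0, 0, 0], 0]
    - [0.5, [0, 0, 0], 0]
    - [0.5, [0, 0, 0], 0]
    - [0.5, [0, 0, 0], 0]

```text
t: 8.83
position: [0.5156, 0.2262, 0.2053]
orientation: [-0.0, 0.483, 0.875, 0.0]
ft_force: [-0.1, 0.6, -0.7]
gripper_width: 0.0427
grip_force: 0.0
```

```bash
python3 -c "
from h import *
go([.5156,.2258,.225],.565)
r=lambda im,x,y:cv2.resize(im[y:y+150,x:x+200],(400,300),interpolation=cv2.INTER_CUBIC)
s=get_image('scene')[:,:,::-1];w=get_image('wrist')[:,:,::-1]
cv2.imwrite('pics/on.png',np.hstack([r(s,330,80),cv2.resize(w,(400,300))]))"
```

```text
t 8.83 grasp [0.5156 0.2262 0.224 ] ty 0.562 shift [-0.3 -0.2 -1. ] turn -0.003 F [-0.1  0.6 -0.7] w 0.0427 tilt [ 0.  0. -1.]
```

View pics/on.png

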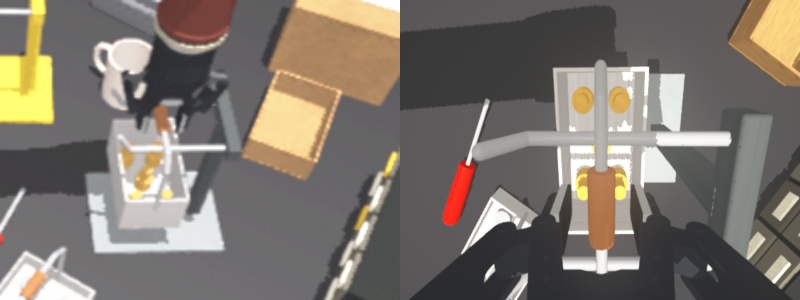

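The bar rests on both prongs and the fingers are clear of it, so I withdraw straight up.

Request:
play_rows:
  motion:
    - [0.5, [0, 0, -5], 0]
    - [0.5, [0, 0, -15], 0]
    - [0.5, [0, 0, -30], 0]
    - [0.5, [0, 0, -50], 0]
    - [0.5, [0, 0, -75], 0]

```text
t: 9.35
position: [0.5151, 0.226, 0.2812]
orientation: [-0.0, 0.483, 0.876, -0.0]
ft_force: [-0.5, -0.7, -0.1]
gripper_width: 0.0426
grip_force: 0.0
```

Request:
play_rows:
  motion:
    - [0.5, [0, -20, -25], 0]
    - [0.5, [0, -45, -45], 0]
    - [0.5, [0, -65, -60], 0]
    - [0.5, [0, -80, -70], 0]
    - [0.5, [0, -80, -70], 0]

```text
t: 9.77
position: [0.447, 0.1835, 0.3539]
orientation: [0.003, 0.483, 0.875, 0.001]
ft_force: [0.5, 0.3, 1.2]
gripper_width: 0.0431
grip_force: 0.0
```

Request:
play_rows:
  motion:
    - [0.5, [-35, 0, 0], 0]
    - [0.5, [-70, 0, 0], 0]
    - [0.5, [-105, 0, 0], 0]
    - [0.5, [-140, 0, 0], 0]
    - [0.5, [-160, 0, 0], 0]

```text
t: 10.18
position: [0.5349, 0.0442, 0.35]
orientation: [0.0, 0.485, 0.875, -0.0]
ft_force: [-0.7, 0.3, 0.2]
gripper_width: 0.0425
grip_force: 0.0
```

```bash
python3 -c "
from h import *
go([.5156,.2258,.225],.565)
r=lambda im,x,y:cv2.resize(im[y:y+150,x:x+200],(400,300),interpolation=cv2.INTER_CUBIC)
s=get_image('scene')[:,:,::-1];t=get_image('top')[:,:,::-1]
cv2.imwrite('pics/end.png',np.hstack([r(s,310,80),r(t,120,60)]))
for i in range(4): b=get_image('scene')[:,:,::-1]
print('moved px',(cv2.absdiff(s,b).max(2)>25).sum())"
```

```text
t 10.18 grasp [0.535  0.0442 0.3687] ty 0.558 shift [164.4  79.8 143.6] turn -0.007 F [-0.7  0.3  0.2] w 0.0425 tilt [-0.    -0.001 -1.   ]
moved px 1759
```

View pics/end.png

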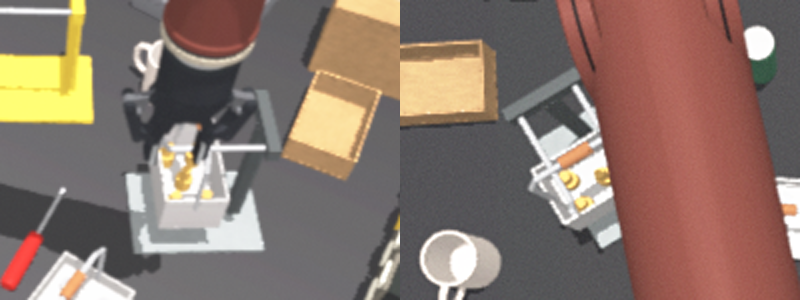

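The caddy hangs across both prongs, and the bar shows at right-half (575,155). I'll let it settle and check that it's still.

Request:
play_rows:
  motion:
    - [0.5, [-30, 0, 0], 0]
    - [0.5, [-60, 0, 0], 0]
    - [0.5, [-80, 0, 0], 0]
    - [0.5, [-80, 0, 0], 0]
    - [0.5, [-80, 0, 0], 0]

```text
t: 10.9
position: [0.5758, -0.019, 0.3502]
orientation: [-0.0, 0.483, 0.875, 0.0]
ft_force: [0.3, 0.6, 0.5]
gripper_width: 0.0426
grip_force: 0.0
```

```bash
python3 -c "
from h import *
I=[]
for i in range(30): I.append(get_image('top').astype(int))
for k in(0,10,20,25): print(k,[(np.abs(I[k]-I[29]).max(2)[a:b,c:d]>25).sum() for a,b,c,d in((110,190,165,228),(145,192,280,345))])
t0=cv2.imread('pics/top0.png')[:,:,::-1].astype(int)
print('tray diff',(np.abs(t0-I[29]).max(2)[145:192,280:345]>40).sum(),get_obs()['t'])
cv2.imwrite('pics/fin.png',cv2.resize(I[29][60:210,120:360,::-1].astype(np.uint8),(800,500)))"
```

```text
0 [np.int64(0), np.int64(0)]
10 [np.int64(0), np.int64(0)]
20 [np.int64(0), np.int64(0)]
25 [np.int64(0), np.int64(0)]
tray diff 2979 12.4
```

View pics/fin.png

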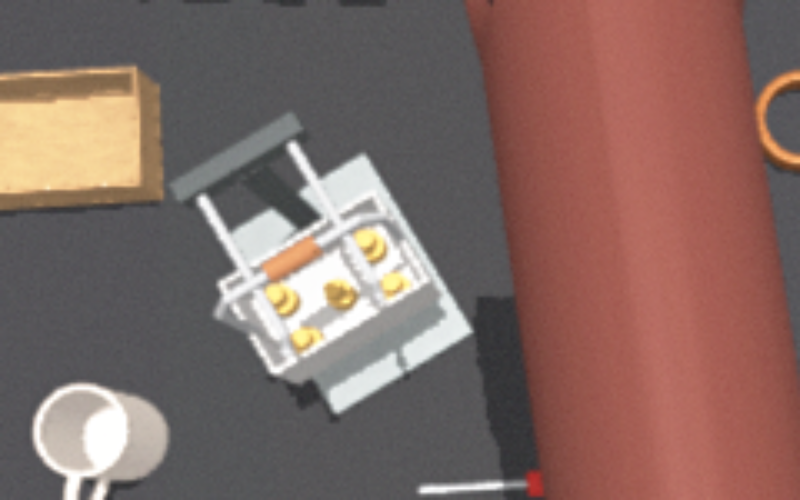

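The caddy hangs upright and motionless across both prongs. The tray is now hidden by the arm in this view, but the scene view showed it in place.

```bash
python3 -c "
from plant import *
print(close_job())"
```

```text
the job is handed in; nothing more can be done
None
```

The caddy hangs upright and still by its handle across both prongs of the grey stand, the arm is clear, the tray was not moved, and the job was handed in at about 12.4 s.

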